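# Rock the stuck wide-bore tube insert free

### The arm

A 6-joint arm with a two-finger parallel gripper is mounted at the origin on a cart in front of the work surface, level with it; the furniture and walls round the work are solid. World frame = base frame: x ahead of the robot, y to its left, z up, the work surface at z = 0. Lengths are in mm, angles in degrees, forces in N, time in s.
With the tool pointing down it reaches from about 300 to 850 mm from the base axis. Payload 4.2 kg.
Tool frame: the origin (TCP) lies at the very end of the fingers, on their centre line; the grasp point (between the pads) lies 19 mm behind it; z points along the fingers, y is the direction in which the jaws open and shut (so a half turn about z gives the same grasp; the last joint's range is limited). The gripper opens to 91 mm and grips with 3 to 60 N. Pads are 32 mm wide; open, the fingers measure 118 mm over their backs; the gripper's body (76 mm by 178 mm) begins 60 mm behind the grasp point.
Start: joints at [-77.12, 18.312, 89.639, -0, 72.044, -1.146], TCP at [139.361, -557.873, 213.976] pointing down, gripper open.
Joint ranges: [-177.97, 177.97], [-48.28, 115.42], [12.27, 149.76], [-77.06, 257.06], [2.81, 150.46], [-146.56, 146.56]. Speed limits (degrees/s): [147.25, 147.25, 180, 180, 180, 180].

### API

Orientations are given as [roll, pitch, yaw] about the fixed x, y, z axes, in that order (R = Rz(yaw) Ry(pitch) Rx(roll)).
In Python, from workcell import telemetry, grab_frame, job gives the robot as it stands.
- The arm moves only by the tool drive_tool, never from a script. Its argument "moves" is a list of rows, each an object of numbers: "claw": the closure, from -1 (fully open) to 1 (shut); "dx", "dy", "dz": the shift along the tool's x, y, z in units of 20 mm (1.0 is 20 mm); "yaw": the turn about the tool's z in units of 0.15 rad (1.0 is 0.15 rad). In form: [{"claw": .., "dx": .., "dy": .., "dz": .., "yaw": ..}, ...]. A call has 1 to 5 rows; each row shifts and turns the pose as measured when the row begins, along the tool's axes as they then stand; what a row does not reach is not made up. A row lasts 1/8 s, in which the tool goes at most 62.5 mm and 10.7 degrees, less where a joint would pass 70% of its speed; a pose out of reach is approached as far as the arm can. A call with a number of a shift or a turn outside -1 to 1 is refused whole. A call with a gripper value outside its range is refused whole. The fingers move at their own pace and stop on an object; "grip_force" is the grip in N (left out, the last holds). Time passes only in rows, so rows that do not move let the fingers close. It gives the time, the measured TCP pose, the force and the opening at its end, in the units of the state.
- telemetry.state(): the state, without advancing time (a new reading comes with each control period).
- grab_frame(name): name is "scene" or "top" or "wrist"; returns a dict with "color" (480x640x3 uint8, blue, green, red), "vertical_fov" (degrees; the focal length in pixels is half the picture's height over the tangent of half this angle, whatever the lens; pixels are square), "cx", "cy" (the principal point, pixels), "dist" ([k1, k2, p1, p2, k3] as OpenCV has them; the pictures are not rectified), "pose" (4x4, takes a point from camera to world coordinates). Camera axes: x right, y down, z forward; pixel columns grow to the right and rows downward; lengths in mm; the calibration is good to about 2 mm. A picture is of the moment at which its call begins. There is no depth.
- job.job_done(): hands the job in, once; it reports no verdict.
The state is a dict: "time_s": time; "qpos": joint angles; "qvel": joint speeds; "effort": joint torques, N m; "ee_pos": TCP position; "ee_rot": TCP orientation; "force": force on the tool from outside, world axes, zero at the start; "torque": the same for the moment, N m; "gripper_width": finger opening in mm.
Only numpy, scipy, OpenCV 4.12 (cv2) and the standard library are available. Lean on these libraries where they do the work, as an engineer would, in place of code of your own. Each camera call takes 0.05 s, during which the arm holds its last target.

### The job

One of the three tube inserts in the grey block station is to come out for cleaning: the one with the widest bore. It sits tight between spring plungers, so work it loose by rocking it to and fro, with the station kept standing in its place on the table and the other inserts and everything else left as they are. Finish while holding the insert: upright, still and just clear (1 to 3 cm) straight above its own well, without letting go or setting it down.

Things in the scene. Friction and masses are not known exactly. Their poses are not given: they have to be found in the camera images.
- station: grey block station on four rubber feet, loose on the table: 130 x 206 mm, top face 40 mm above its underside, about 1.3 kg. Origin at the centre of its underside, z up. Three open wells in a row along its y axis, at y = +64, 0 and -64 mm (x = 0); each is 38 mm along x, 31 mm along y, its floor 22 mm below the top face, and holds one insert
- insert_wide_centre (a point): bare metal tube insert, upright square block 30 x 28 x 80 mm (x, y, z), with the WIDEST bore (19 mm) in its top: the one to take out, in any of the three wells. 58 mm of it stand above the station; grip it firmly across its x faces. Outside like the other two. Point at its centre, 40 mm above its underside; x axis parallel to the station's, z up
- insert_mid_centre (a point): bare metal tube insert, upright square block 30 x 28 x 80 mm (x, y, z), with a 12 mm bore in its top: not wanted. Outside like the other two. Point at its centre, 40 mm above its underside; x axis parallel to the station's, z up
- insert_narrow_centre (a point): bare metal tube insert, upright square block 30 x 28 x 80 mm (x, y, z), with a 6 mm bore in its top: not wanted. Outside like the other two. Point at its centre, 40 mm above its underside; x axis parallel to the station's, z up
- well_0 (a point): centre of the mouth of a well (station y = +64 mm), level with the top face. In each well two round spring plunger noses press on the insert's two x faces (x = -15 and +15 mm), both 34 mm above the station's underside (6 mm below this mouth), 22 N each; they give way up to 6 mm, and the insert has 4 mm to lean each way along x
- well_1 (a point): centre of the mouth of a well (station y = 0 mm), level with the top face. Friction holds a seated insert with about 13 N at each nose, together more than the station weighs: a straight pull lifts the station too. Leaned about one nose (a turn about the station's y axis) its other side slips up; leaning to and fro, 0.15 rad each way, walks it up
- well_2 (a point): centre of the mouth of a well (station y = -64 mm), level with the top face. An insert passes the plunger noses when its foot has risen 16 mm from the well floor, and is out of the well at 22 mm
- bench_timer: small white countdown timer lying on the table, 64 x 62 x 22 mm; origin at the centre of its underside. A bystander
- dropper_bottle: small upright brown bottle with a black dropper cap, 33 mm across, 106 mm tall; origin at the centre of its underside. A bystander
- label_roll: white roll of blank labels lying flat, 72 mm across, 30 mm tall; origin at the centre of its underside. A bystander
- specimen_cup_2: upright clear cup with a white screw lid, 55 mm across, 72 mm tall; origin at the centre of its underside. A bystander
- gauze_pack_1: flat white pouch, 62 x 78 x 6 mm; origin at the centre of its underside. A bystander
Not all that is in view belongs to the job. Leave any pink or yellow look-alike of the part that bears insert_wide_centre alone.

How it is judged (in metres and radians):
On the way:
1. the wide-bore insert leans at least 0.05 rad while it is still in its well (angle between insert_wide_centre's own z axis and vertical above 0.05 rad and z of insert_wide_centre in the frame of station below 0.079 m and angle between station's own z axis and vertical below 0.04 rad), for 0.05 s.
At the end, for the whole second after the job is handed in: The wide-bore insert is held by the fingers (more than 2 N), at rest and upright (within 0.2 rad), its foot 3 to 40 mm above the station's top face and within 25 mm of straight above a well, touching the station nowhere; the station stands flat on the table (z of insert_wide_centre in the frame of station between 0.083 and 0.12 m and angle between insert_wide_centre's own z axis and vertical below 0.2 rad and (horizontal distance between insert_wide_centre and well_0 below 0.025 m or horizontal distance between insert_wide_centre and well_1 below 0.025 m or horizontal distance between insert_wide_centre and well_2 below 0.025 m) and contact force between the fingers and insert_wide above 2 N and contact force between insert_wide and station below 0.1 N and linear speed of insert_wide below 0.02 m/s and height (world z) of station below 0.003 m and angle between station's own z axis and vertical below 0.03 rad); the arm keeps its last pose, push and grip.
It fails at once if the station is lifted or tipped off the table: raised 8 mm or tilted 0.12 rad (height (world z) of station above 0.008 m or angle between station's own z axis and vertical above 0.12 rad).
It fails at once if one of the other two inserts is drawn up more than 5 mm in its well (z of any of insert_mid_centre, insert_narrow_centre in the frame of station above 0.063 m).
It fails at once if the station is shoved more than 20 mm (distance of station from where it was at the start of the episode above 0.02 m).
It fails at once if a bystander is moved more than 30 mm (distance of any of bench_timer, dropper_bottle, label_roll, specimen_cup_2, gauze_pack_1 from where it was at the start of the episode above 0.03 m).
It also fails if it takes over 48 s, if anything falls off the work surface, if the arm or the gripper's body presses on something with over 40 N, if the wrist force passes 120 N, or if a joint passes its speed limit or range.

## Working session

There is one attempt and no reset: what is moved stays moved. The work goes in short steps, Python scripts to look and compute and a tool call to move; the robot and the scene stay as the last step left them, time stands still between calls to the robot, and variables do not carry over. Pictures are saved under pics/ and viewed, and the job is handed in when it is done.

Besides the shell and the picture viewer there is one more tool, called after ">>>" as name([rows], argument=value, ...), one row to a line, values as JSON. drive_tool: Moves the arm, as the interface text tells. Its arguments: {"type":"object","properties":{"moves":{"type":"array"},"grip_force":{"type":"number"}},"required":["moves"]}

```bash
ls; mkdir -p pics
python3 - <<'E'
from workcell import telemetry, grab_frame
import cv2
print(telemetry.state())
for n in ["scene","top","wrist"]:
    f=grab_frame(n); cv2.imwrite(f"pics/{n}0.png",f["color"])
    print(n,f["vertical_fov"],f["cx"],f["cy"],f["dist"],f["pose"])
E
```

```text
pics
{'time_s': 0.0, 'qpos': array([-7.71217854e+01,  1.83517085e+01,  8.97072706e+01, -2.46034556e-03,
        7.20444510e+01, -1.14625213e+00]), 'qvel': array([-0.16527337, -0.12356017, -0.07429637,  0.01306289, -0.17242648,
       -0.04841997]), 'effort': array([-4.73939019e-05, -4.12464237e+01, -2.31975389e+01,  7.29007297e-02,
        4.58333921e-02, -1.52636926e-04]), 'ee_pos': array([ 139.21211215, -557.35992373,  213.11376046]), 'ee_rot': array([-1.79896544e+02,  2.69605533e-04,  1.40252275e+01]), 'force': array([1.28092753, 1.1012302 , 0.00367332]), 'torque': array([-0.0118077 ,  0.0536076 , -0.01208983]), 'gripper_width': 91.03670749440424}
scene 55.253497046795744 314.2826566618022 244.4616986254188 [-0.04979977  0.          0.          0.          0.        ] [[-4.85439004e-01 -5.38626750e-01  6.88643738e-01 -2.54467720e+02]
 [-8.74266343e-01  2.96631281e-01 -3.84276259e-01  4.06380325e+02]
 [ 2.70819851e-03 -7.88600727e-01 -6.14899633e-01  7.38029927e+02]
 [ 0.00000000e+00  0.00000000e+00  0.00000000e+00  1.00000000e+00]]
top 54.929147626038194 318.0790640984976 233.88495942283402 [-0.0641941  0.         0.         0.         0.       ] [[ 1.03663059e-02 -9.84683786e-01  1.74041320e-01  3.06697947e+02]
 [-9.99941895e-01 -9.69329067e-03  4.71656640e-03 -9.54202161e+00]
 [-2.95729337e-03 -1.74080100e-01 -9.84727055e-01  1.27803527e+03]
 [ 0.00000000e+00  0.00000000e+00  0.00000000e+00  1.00000000e+00]]
wrist 66.75027651420373 320.1569766975626 238.43685263964034 [-0.05472576  0.          0.          0.          0.        ] [[ 2.42293271e-01 -9.28507265e-01 -2.81368493e-01  2.18555856e+02]
 [-9.70202260e-01 -2.32251843e-01 -6.90409763e-02 -5.36019064e+02]
 [-1.24330307e-03  2.89712512e-01 -9.57112906e-01  3.84790302e+02]
 [ 0.00000000e+00  0.00000000e+00  0.00000000e+00  1.00000000e+00]]
```

View pics/scene0.png

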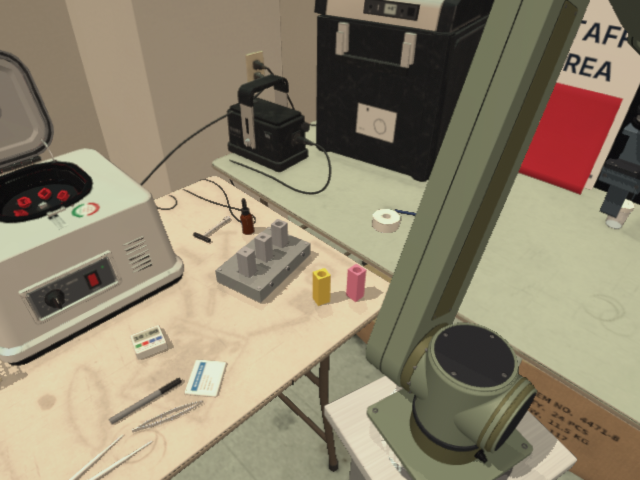

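View pics/top0.png

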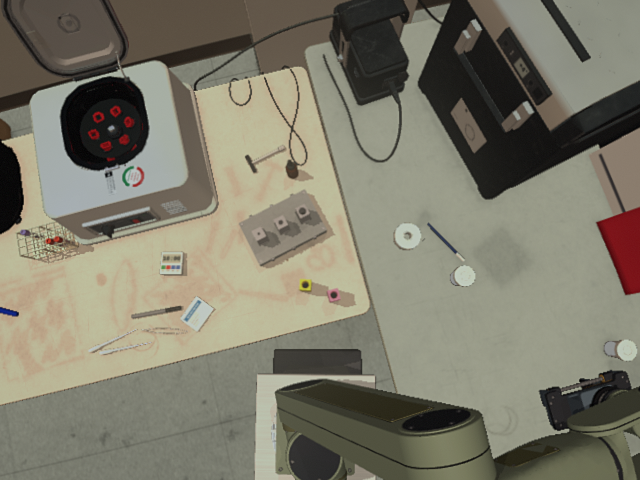

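View pics/wrist0.png

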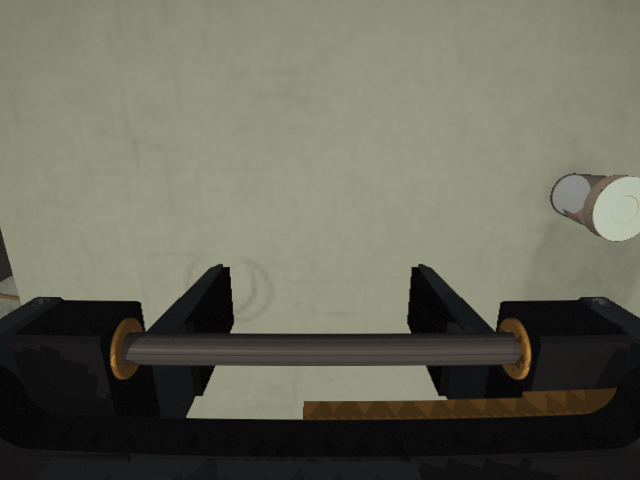

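The top view shows the station around (285,228), with three inserts at about (262,235), (281,224) and (304,212). Next I zoom in to compare the bores.

```bash
cat > h.py <<'E'
import numpy as np, cv2
from workcell import telemetry, grab_frame
def K(f):
    fl=240/np.tan(np.radians(f["vertical_fov"]/2)); return np.array([[fl,0,f["cx"]],[0,fl,f["cy"]],[0,0,1.]])
def onplane(f,px,z):
    u=cv2.undistortPoints(np.array(px,float).reshape(-1,1,2),K(f),np.array(f["dist"],float)).reshape(-1,2)
    d=np.c_[u,np.ones(len(u))]@f["pose"][:3,:3].T; o=f["pose"][:3,3]
    return o+d*((z-o[2])/d[:,2])[:,None]
def proj(f,P):
    M=np.linalg.inv(f["pose"]); 
    return cv2.projectPoints(np.array(P,float).reshape(-1,1,3),cv2.Rodrigues(M[:3,:3])[0],M[:3,3],K(f),np.array(f["dist"],float))[0].reshape(-1,2)
E
python3 - <<'E'
import cv2
a=cv2.imread("pics/top0.png")[180:275,230:345]; b=cv2.imread("pics/scene0.png")[210:310,210:320]
cv2.imwrite("pics/topz.png",cv2.resize(a,None,fx=6,fy=6,interpolation=cv2.INTER_CUBIC))
cv2.imwrite("pics/scenez.png",cv2.resize(b,None,fx=6,fy=6,interpolation=cv2.INTER_CUBIC)[:600])
E
```

```text
(no output)
```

View pics/topz.png

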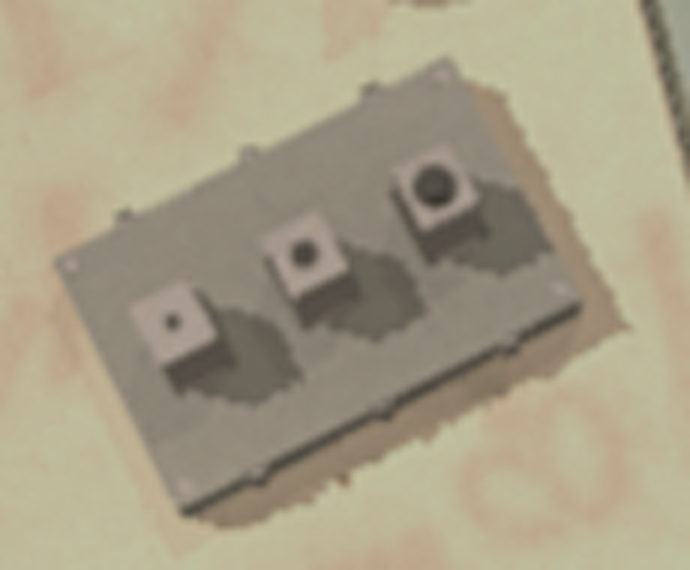

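View pics/scenez.png

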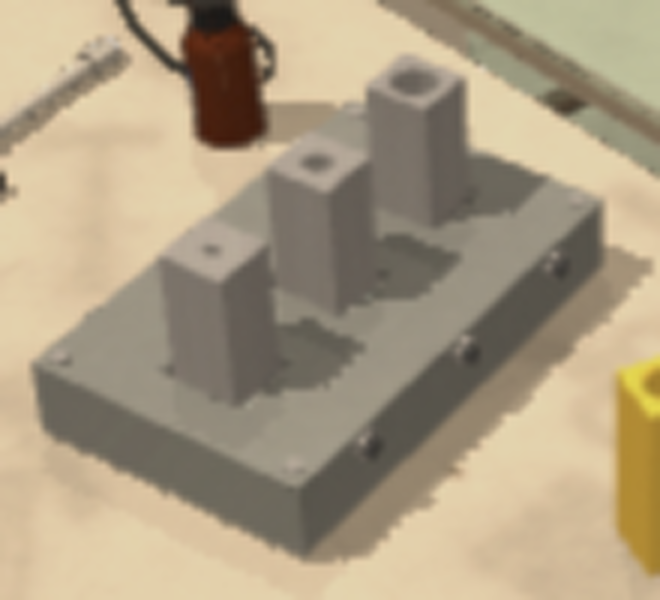

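The widest bore is the right-hand insert in the top view (zoom (437,187), about (302.8,211.2) in the full picture). The mid and narrow bores lie to its left.

Run:
```python
from h import *
f=grab_frame("top")
z=lambda p:[(230+ (a+.5)/6-.5,180+(b+.5)/6-.5) for a,b in p]
I=onplane(f,z([(437,186),(305,253),(173,321)]),98); print(I)
C=onplane(f,z([(447,60),(60,263),(183,505),(582,300)]),40); print(C, C.mean(0))
for a,b in [(I[0],I[2]),(C[0],C[1]),(C[3],C[2]),(C[1],C[2]),(C[0],C[3])]:
    d=a-b; print(np.linalg.norm(d),np.degrees(np.arctan2(d[1],d[0])))
Q=onplane(f,[(305,285),(334,296),(292,170),(408,236),(173,263)],[75]);print(Q)
g=grab_frame("scene")
zs=lambda p:[(210+(a+.5)/6-.5,210+(b+.5)/6-.5) for a,b in p]
print(onplane(g,zs([(412,81),(318,162),(211,249)]),98))
```

```text
[[576.83755294  37.77946201  98.        ]
 [546.44379137  94.7115113   98.        ]
 [515.847615   151.24178987  98.        ]]
[[649.82611664  36.47419586  40.        ]
 [552.52267032 211.79364068  40.        ]
 [442.19384482 151.91967066  40.        ]
 [537.6504603  -26.68121662  40.        ]] [545.54827302  93.37657264  40.        ]
128.81565266883547 -61.74042805409771
200.5115168739026 -60.96943688302309
202.50985747516307 -61.87688329723006
125.52825188835976 28.4880887474568
128.73221819190906 29.379711968662736
[[ 384.16808157   28.79337077   75.        ]
 [ 356.53504331  -46.66213583   75.        ]
 [ 694.86408337   68.89328077   75.        ]
 [ 515.97905836 -242.00023854   75.        ]
 [ 437.60687658  377.91163556   75.        ]]
[[577.67642768  41.85655113  98.        ]
 [546.21864517  97.08827272  98.        ]
 [516.11866569 153.85985672  98.        ]]
```

>>> drive_tool([
  {"claw": -1, "dx": 1, "dy": -0.83, "dz": 0, "yaw": -1},
  {"claw": -1, "dx": 1, "dy": -0.6, "dz": 0, "yaw": -1},
  {"claw": -1, "dx": 1, "dy": -0.41, "dz": 0, "yaw": -1},
  {"claw": -1, "dx": 1, "dy": -0.25, "dz": 0, "yaw": -1},
  {"claw": -1, "dx": 1, "dy": -0.09, "dz": 0, "yaw": -1},
])

```text
time_s: 0.88
ee_pos: [205.7, -465.2, 212.6]
ee_rot: [-179.9, -0.1, 58.3]
force: [0.2, 0.0, 0.7]
gripper_width: 90.9
```

>>> drive_tool([
  {"claw": -1, "dx": 1, "dy": 0.08, "dz": 0, "yaw": -1},
  {"claw": -1, "dx": 1, "dy": 0.23, "dz": 0, "yaw": -1},
  {"claw": -1, "dx": 1, "dy": 0.4, "dz": 0, "yaw": -1},
  {"claw": -1, "dx": 1, "dy": 0.58, "dz": 0, "yaw": -1},
  {"claw": -1, "dx": 1, "dy": 0.8, "dz": 0, "yaw": -1},
])

```text
time_s: 1.5
ee_pos: [271.8, -371.8, 212.5]
ee_rot: [-180.0, -0.1, 102.6]
force: [0.1, -0.3, -0.5]
gripper_width: 91.5
```

>>> drive_tool([
  {"claw": -1, "dx": 0.9, "dy": 1, "dz": 0, "yaw": -1},
  {"claw": -1, "dx": 0.7, "dy": 1, "dz": 0, "yaw": -0.9},
  {"claw": -1, "dx": 0.5, "dy": 1, "dz": 0, "yaw": 0},
  {"claw": -1, "dx": 0.5, "dy": 1, "dz": 0, "yaw": 0},
  {"claw": -1, "dx": 0.5, "dy": 1, "dz": 0, "yaw": 0},
])

```text
time_s: 2.12
ee_pos: [340.0, -269.9, 212.6]
ee_rot: [179.9, -0.1, 119.6]
force: [-0.1, -0.1, -0.6]
gripper_width: 90.9
```

>>> drive_tool([
  {"claw": -1, "dx": 0.42, "dy": 1, "dz": 0, "yaw": 0.1},
  {"claw": -1, "dx": 0.42, "dy": 1, "dz": 0, "yaw": 0},
  {"claw": -1, "dx": 0.42, "dy": 1, "dz": 0, "yaw": 0},
  {"claw": -1, "dx": 0.42, "dy": 1, "dz": 0, "yaw": 0},
  {"claw": -1, "dx": 0.42, "dy": 1, "dz": 0, "yaw": 0},
])

```text
time_s: 2.75
ee_pos: [408.9, -181.5, 212.9]
ee_rot: [179.9, -0.1, 118.7]
force: [0.4, -0.7, -0.2]
gripper_width: 91.3
```

>>> drive_tool([
  {"claw": -1, "dx": 0.42, "dy": 1, "dz": 0, "yaw": 0},
  {"claw": -1, "dx": 0.42, "dy": 1, "dz": 0, "yaw": 0},
  {"claw": -1, "dx": 0.42, "dy": 1, "dz": 0, "yaw": 0},
  {"claw": -1, "dx": 0.42, "dy": 1, "dz": 0, "yaw": 0},
  {"claw": -1, "dx": 0.42, "dy": 1, "dz": 0, "yaw": 0},
])

```text
time_s: 3.38
ee_pos: [478.1, -93.4, 212.9]
ee_rot: [180.0, -0.1, 118.7]
force: [0.6, -0.5, -0.2]
gripper_width: 91.3
```

>>> drive_tool([
  {"claw": -1, "dx": 0.42, "dy": 1, "dz": 0, "yaw": 0},
  {"claw": -1, "dx": 0.42, "dy": 1, "dz": 0, "yaw": 0},
  {"claw": -1, "dx": 0.42, "dy": 1, "dz": 0, "yaw": 0},
  {"claw": -1, "dx": 0.42, "dy": 1, "dz": 0, "yaw": 0},
  {"claw": -1, "dx": 0.42, "dy": 1, "dz": 0, "yaw": 0},
])

```text
time_s: 4.0
ee_pos: [548.3, -4.6, 212.8]
ee_rot: [180.0, -0.1, 118.7]
force: [0.2, -1.4, 0.5]
gripper_width: 91.3
```

Run:
```python
from h import *
f=grab_frame("wrist"); cv2.imwrite("pics/w1.png",f["color"]); np.save("w1.npy",f,allow_pickle=True)
s=telemetry.state(); print(s["ee_pos"],s["ee_rot"]); print(f["pose"][:3,3])
print(proj(f,[[577,40,98],[577,40,40]]))
```

```text
[550.1874557   -2.55781292 212.73940222] [ 1.79821791e+02 -1.61024168e-01  1.18771932e+02]
[508.67524991  68.78086199 384.58585265]
[[377.99107796 205.23889385]
 [368.7673145  193.10772799]]
```

View pics/w1.png

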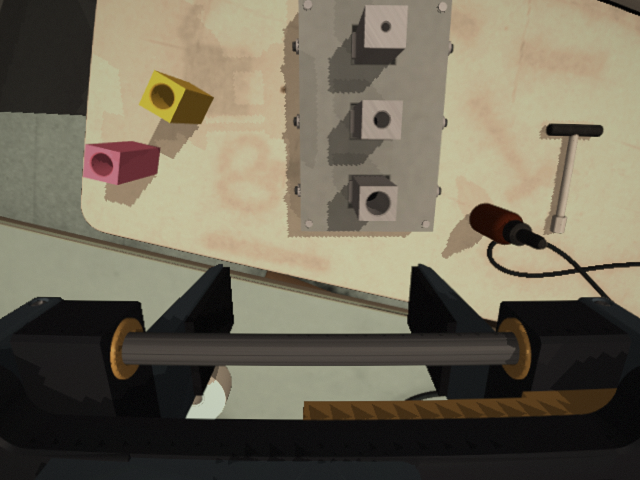

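The wrist view shows the wide bore at (378,203), the mid bore at (382,120) and the narrow one at (386,27). The pink and yellow look-alikes are at the left, and the wide insert's top is close to where I predicted.

Run:
```python
from h import *
f=np.load("w1.npy",allow_pickle=True).item()
a=f["color"][0:250,270:470]; cv2.imwrite("pics/w1z.png",cv2.resize(a,None,fx=2.4,fy=2.4,interpolation=cv2.INTER_CUBIC))
w=a=onplane(f,[(377.5,203.5),(382,120),(386,27)],98); print(w)
d=w[0]-w[2]; print(np.linalg.norm(d),np.degrees(np.arctan2(d[1],d[0])))
# insert top face contour
g=f["color"].astype(int); print(g[185,365],g[185,390],g[215,362])
m=((g.min(2)>135)&(np.ptp(g,axis=2)<30)).astype(np.uint8)
m[:, :345]=0;m[:, 425:]=0;m[240:]=0
cs,_=cv2.findContours(m,cv2.RETR_EXTERNAL,cv2.CHAIN_APPROX_NONE)
for c in cs:
    if cv2.contourArea(c)>300:
        p=onplane(f,c.reshape(-1,2),98)[:,:2].astype(np.float32); print(cv2.minAreaRect(p))
```

```text
[[575.92122926  41.02066449  98.        ]
 [545.83776242  97.48837019  98.        ]
 [515.33254632 153.83507981  98.        ]]
128.05499132461702 -61.76130742172262
[65 72 80] [68 75 83] [141 155 169]
((545.570068359375, 97.5813980102539), (28.686721801757812, 26.836612701416016), 29.08931541442871)
((514.7034301757812, 154.475830078125), (29.546977996826172, 26.95014190673828), 29.18366813659668)
```

View pics/w1z.png

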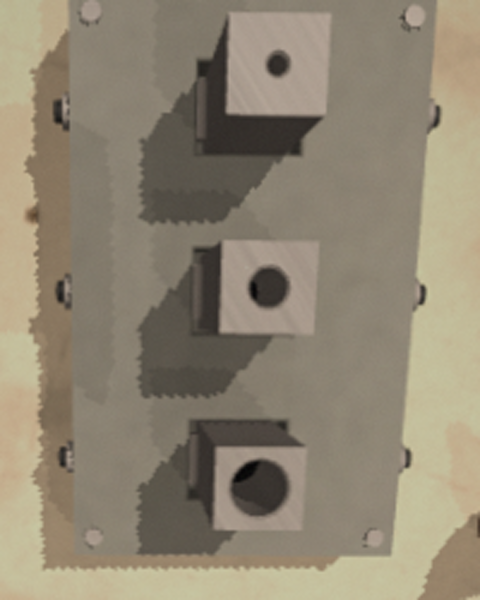

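>>> drive_tool([
  {"claw": -1, "dx": 0.43, "dy": 0.73, "dz": 0, "yaw": 0},
  {"claw": -1, "dx": 0.43, "dy": 0.73, "dz": 0, "yaw": 0},
  {"claw": -1, "dx": 0.43, "dy": 0.73, "dz": 0.6, "yaw": 0},
  {"claw": -1, "dx": 0, "dy": 0, "dz": 1, "yaw": 0},
  {"claw": -1, "dx": 0, "dy": 0, "dz": 1, "yaw": 0},
])

```text
time_s: 4.68
ee_pos: [579.8, 46.5, 159.2]
ee_rot: [179.7, -0.1, 118.8]
force: [-0.9, -0.6, 0.7]
gripper_width: 91.3
```

Run:
```python
from h import *
s=telemetry.state(); print(s["ee_pos"],s["ee_rot"])
f=grab_frame("wrist"); cv2.imwrite("pics/w2.png",f["color"]); np.save("w2.npy",f,allow_pickle=True)
p=s["ee_pos"]; print(proj(f,[[576,41,98],[545.7,97.5,98],p]))
```

```text
[579.80919216  46.50926943 159.19967641] [ 1.79682519e+02 -1.03788700e-01  1.18830913e+02]
[[310.38203376 261.86470558]
 [310.72392234 166.42365367]
 [319.41274405 297.5903233 ]]
```

View pics/w2.png

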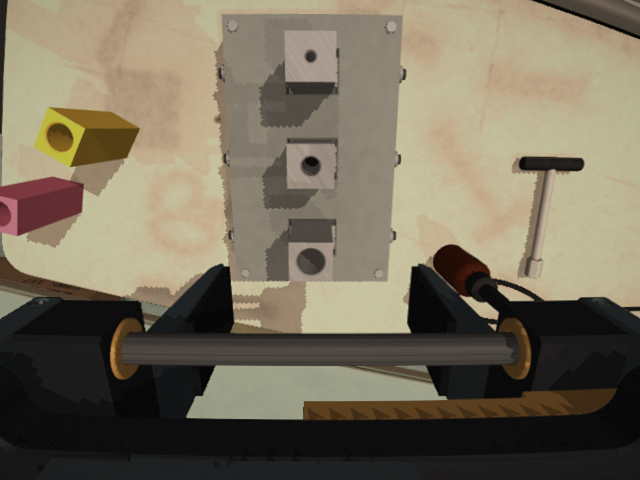

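>>> drive_tool([
  {"claw": -0.4, "dx": -0.15, "dy": -0.3, "dz": 0.5, "yaw": 0},
  {"claw": -0.4, "dx": 0, "dy": 0, "dz": 0.5, "yaw": 0},
  {"claw": -0.4, "dx": 0, "dy": 0, "dz": 0, "yaw": 0},
])

```text
time_s: 5.1
ee_pos: [573.7, 41.1, 134.3]
ee_rot: [-179.9, -0.3, 118.8]
force: [-0.1, -0.1, -0.2]
gripper_width: 64.9
```

Run:
```python
from h import *
s=telemetry.state(); print(s["ee_pos"],s["ee_rot"],s["gripper_width"])
f=grab_frame("wrist"); cv2.imwrite("pics/w3.png",f["color"]); np.save("w3.npy",f,allow_pickle=True)
p=s["ee_pos"]; print(proj(f,[[576,41,98],[545.7,97.5,98],p]))
```

```text
[573.74749504  41.08151585 134.28814243] [-179.9491622    -0.28566239  118.82337278] 64.85655260495318
[[322.82856127 273.35730359]
 [324.28365561 167.57775428]
 [319.45210063 297.57942292]]
```

View pics/w3.png

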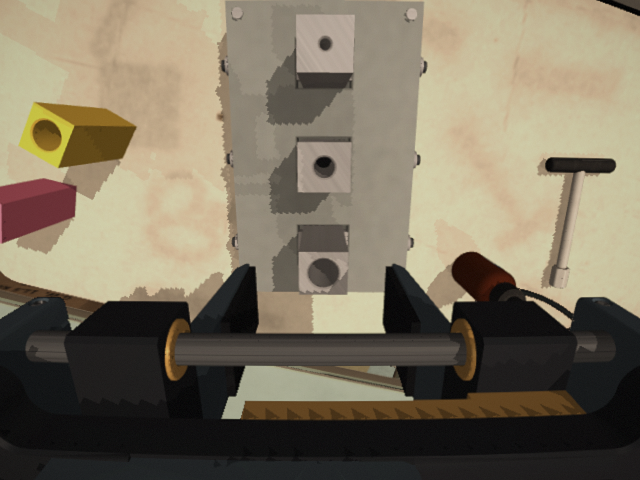

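>>> drive_tool([
  {"claw": -0.4, "dx": -0.06, "dy": 0.1, "dz": 0.6, "yaw": 0},
  {"claw": -0.4, "dx": 0, "dy": 0, "dz": 0.8, "yaw": 0},
  {"claw": -0.4, "dx": 0, "dy": 0, "dz": 0.8, "yaw": 0},
  {"claw": -0.4, "dx": 0, "dy": 0, "dz": 0.8, "yaw": 0},
  {"claw": -0.4, "dx": 0, "dy": 0, "dz": 0.4, "yaw": 0},
])

```text
time_s: 5.78
ee_pos: [577.2, 41.2, 63.3]
ee_rot: [179.9, -0.2, 118.8]
force: [-1.1, 0.6, -0.0]
gripper_width: 63.6
```

Run:
```python
from h import *
s=telemetry.state(); print(s["ee_pos"],s["ee_rot"],s["gripper_width"])
f=grab_frame("wrist"); cv2.imwrite("pics/w4.png",f["color"]); 
print(proj(f,[[576,41,98],[545.7,97.5,98]]))
```

```text
[577.24515733  41.22951048  63.27486547] [179.87916764  -0.20101967 118.80591649] 63.55658012393603
[[316.55243408 332.48475555]
 [317.84173226 181.85768401]]
```

View pics/w4.png

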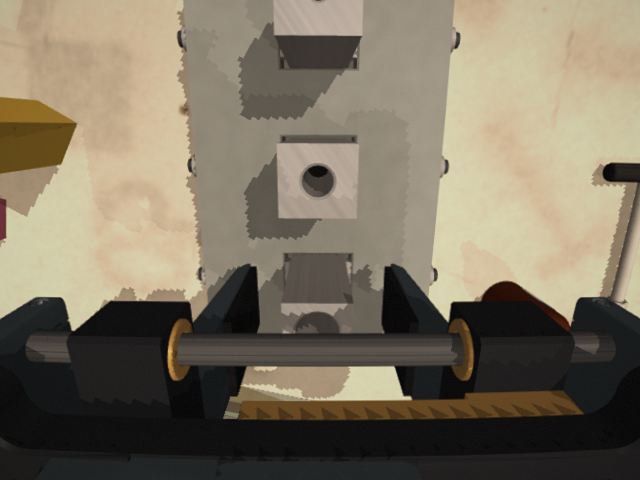

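>>> drive_tool([
  {"claw": 1, "dx": 0, "dy": -0.05, "dz": 0, "yaw": 0},
  {"claw": 1, "dx": 0, "dy": 0, "dz": 0, "yaw": 0},
  {"claw": 1, "dx": 0, "dy": 0, "dz": 0, "yaw": 0},
  {"claw": 1, "dx": 0, "dy": 0, "dz": 0, "yaw": 0},
], grip_force=25)

```text
time_s: 6.32
ee_pos: [576.3, 40.5, 63.5]
ee_rot: [179.9, -0.2, 118.8]
force: [-0.5, -0.5, -1.5]
gripper_width: 29.8
```

>>> drive_tool([
  {"claw": 1, "dx": 0, "dy": 0.15, "dz": 0, "yaw": 0},
  {"claw": 1, "dx": 0, "dy": 0.1, "dz": 0, "yaw": 0},
])

```text
time_s: 6.58
ee_pos: [576.7, 40.8, 63.6]
ee_rot: [-179.5, -0.2, 118.9]
force: [-4.2, -3.2, 2.0]
gripper_width: 29.8
```

```bash
cat > look.py <<'E'
from h import *
import sys
s=telemetry.state(); print(s["time_s"],s["ee_pos"],s["ee_rot"],s["force"],s["torque"],s["gripper_width"])
a=grab_frame("top"); b=grab_frame("scene")
A=cv2.resize(a["color"][180:280,240:345],None,fx=4,fy=4,interpolation=cv2.INTER_CUBIC)
B=cv2.resize(b["color"][200:300,215:320],None,fx=4,fy=4,interpolation=cv2.INTER_CUBIC)
cv2.imwrite(f"pics/{sys.argv[1]}.png",np.hstack([A[:,:400],B[:,:400]]))
np.savez(f"{sys.argv[1]}.npz",top=a["color"],scene=b["color"])
E
python3 look.py r1
```

```text
6.575 [576.71483629  40.76418742  63.55201347] [-179.54216012   -0.22249669  118.85014499] [-4.23283443 -3.21522688  1.96328493] [-0.60719485  0.40162098 -0.12459348] 29.79855338130124
```

View pics/r1.png

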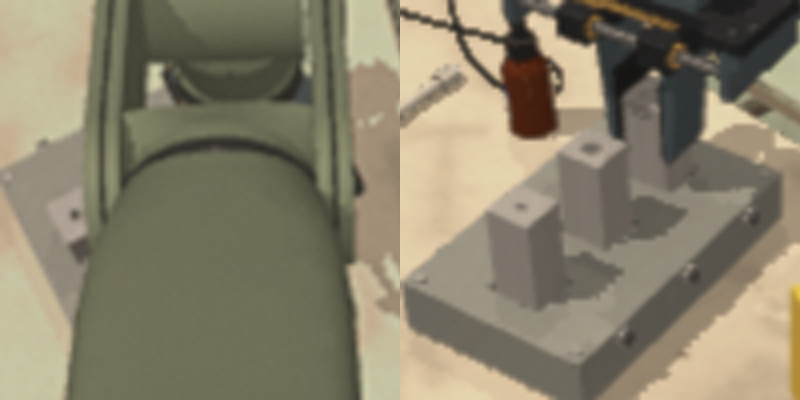

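>>> drive_tool([
  {"claw": 1, "dx": 0, "dy": 0.3, "dz": 0, "yaw": 0},
  {"claw": 1, "dx": 0, "dy": 0.3, "dz": 0, "yaw": 0},
  {"claw": 1, "dx": 0, "dy": 0.3, "dz": 0, "yaw": 0},
], grip_force=40)

```text
time_s: 7.05
ee_pos: [578.9, 41.9, 64.0]
ee_rot: [-177.6, -0.3, 119.1]
force: [-10.6, -7.3, 9.7]
gripper_width: 29.9
```

>>> drive_tool([
  {"claw": 1, "dx": 0, "dy": 0.3, "dz": 0, "yaw": 0},
  {"claw": 1, "dx": 0, "dy": 0.3, "dz": 0, "yaw": 0},
])

```text
time_s: 7.3
ee_pos: [579.6, 42.2, 64.3]
ee_rot: [-176.1, -0.4, 119.2]
force: [-10.5, -7.8, 9.9]
gripper_width: 29.6
```

```bash
python3 look.py r2
```

```text
7.3 [579.57311585  42.15393566  64.29343504] [-176.13341916   -0.43471889  119.2144676 ] [-10.54045369  -7.84007016   9.86322167] [-1.63182964  1.96654492 -0.05734325] 29.598157496722838
```

View pics/r2.png

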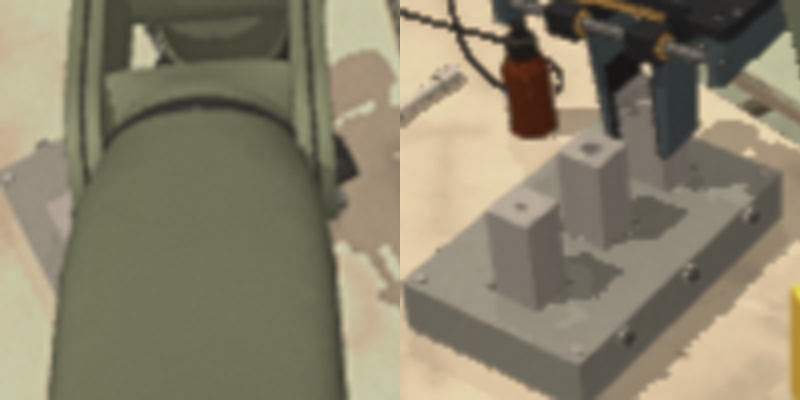

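>>> drive_tool([
  {"claw": 1, "dx": 0, "dy": 0.3, "dz": -0.1, "yaw": 0},
  {"claw": 1, "dx": 0, "dy": 0.3, "dz": -0.1, "yaw": 0},
  {"claw": 1, "dx": 0, "dy": 0.3, "dz": -0.1, "yaw": 0},
])

```text
time_s: 7.78
ee_pos: [585.8, 46.5, 66.1]
ee_rot: [-174.7, -0.7, 119.4]
force: [-4.7, -3.7, -3.6]
gripper_width: 30.0
```

```bash
python3 look.py r3
python3 - <<'E'
import numpy as np,cv2
# station shift in the scene view: compare left part template (two other inserts + left station)
a=np.load("r1.npz")["scene"];b=np.load("r3.npz")["scene"]
for (x,y,w,h) in [(214,262,45,40),(250,225,25,30),(280,255,30,30)]:
    r=cv2.matchTemplate(b[y-10:y+h+10,x-10:x+w+10],a[y:y+h,x:x+w],cv2.TM_CCOEFF_NORMED); _,v,_,p=cv2.minMaxLoc(r); print(v,p[0]-10,p[1]-10)
E
```

```text
7.775 [585.84643977  46.54920786  66.14445612] [-174.6635622    -0.65311502  119.37095898] [-4.72190509 -3.74286804 -3.60142593] [-0.8385274   0.90348366  0.25998316] 29.967860818120396
0.9809032082557678 -1 0
0.7787059545516968 -2 0
0.9884577393531799 -2 -1
```

View pics/r3.png

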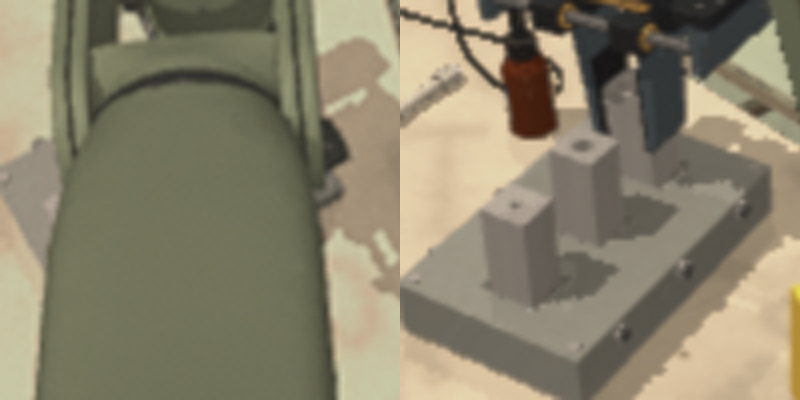

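>>> drive_tool([
  {"claw": 1, "dx": 0, "dy": -0.2, "dz": 0.05, "yaw": 0},
  {"claw": 1, "dx": 0, "dy": -0.2, "dz": 0.05, "yaw": 0},
])

```text
time_s: 8.12
ee_pos: [583.8, 45.2, 66.5]
ee_rot: [-175.4, -0.6, 119.4]
force: [2.7, 4.4, 2.1]
gripper_width: 30.2
```

>>> drive_tool([
  {"claw": 1, "dx": 0, "dy": -0.25, "dz": 0.05, "yaw": 0},
  {"claw": 1, "dx": 0, "dy": -0.25, "dz": 0.05, "yaw": 0},
])

```text
time_s: 8.38
ee_pos: [582.0, 44.1, 66.7]
ee_rot: [-176.5, -0.5, 119.2]
force: [4.1, 6.1, 5.9]
gripper_width: 29.9
```

>>> drive_tool([
  {"claw": 1, "dx": 0, "dy": -0.25, "dz": 0, "yaw": 0},
  {"claw": 1, "dx": 0, "dy": -0.25, "dz": 0, "yaw": 0},
  {"claw": 1, "dx": 0, "dy": -0.25, "dz": 0, "yaw": 0},
])

```text
time_s: 8.75
ee_pos: [575.8, 40.5, 67.2]
ee_rot: [-177.6, -0.4, 119.0]
force: [5.1, 3.9, -4.9]
gripper_width: 29.8
```

```bash
cat > st.py <<'E'
import numpy as np,cv2,sys
a=np.load("r1.npz")["scene"];b=np.load(sys.argv[1]+".npz")["scene"]
U=4
for (x,y,w,h) in [(214,262,40,40),(252,228,18,26),(285,260,30,25)]:
    B=cv2.resize(b[y-8:y+h+8,x-8:x+w+8],None,fx=U,fy=U,interpolation=cv2.INTER_CUBIC);A=cv2.resize(a[y:y+h,x:x+w],None,fx=U,fy=U,interpolation=cv2.INTER_CUBIC)
    r=cv2.matchTemplate(B,A,cv2.TM_CCOEFF_NORMED); _,v,_,p=cv2.minMaxLoc(r); print(round(v,3),p[0]/U-8,p[1]/U-8)
E
python3 look.py r4; python3 st.py r4
```

```text
8.75 [575.83985424  40.45693978  67.16781387] [-177.55944911   -0.35442299  119.00751774] [ 5.11500989  3.87555695 -4.89028314] [ 0.83719277 -1.34587192  0.0219688 ] 29.84336841224184
0.997 0.5 0.25
0.987 0.25 0.0
0.993 0.25 0.25
```

View pics/r4.png

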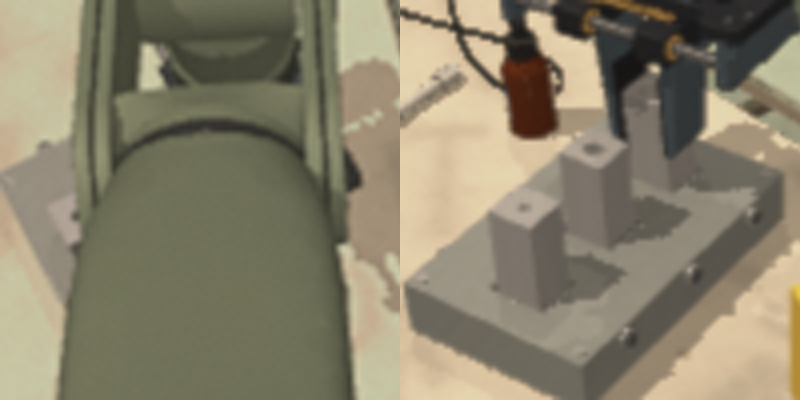

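>>> drive_tool([
  {"claw": 1, "dx": 0, "dy": -0.15, "dz": 0.1, "yaw": 0},
  {"claw": 1, "dx": 0, "dy": -0.25, "dz": 0.1, "yaw": 0},
  {"claw": 1, "dx": 0, "dy": -0.3, "dz": 0.1, "yaw": 0},
])

```text
time_s: 9.22
ee_pos: [574.3, 39.5, 67.5]
ee_rot: [-179.3, -0.2, 118.8]
force: [7.2, 9.7, 1.4]
gripper_width: 30.0
```

>>> drive_tool([
  {"claw": 1, "dx": 0, "dy": -0.3, "dz": 0.05, "yaw": 0},
  {"claw": 1, "dx": 0, "dy": -0.3, "dz": 0.05, "yaw": 0},
  {"claw": 1, "dx": 0, "dy": -0.3, "dz": 0.05, "yaw": 0},
])

```text
time_s: 9.6
ee_pos: [568.9, 35.9, 67.9]
ee_rot: [179.2, 0.0, 118.5]
force: [6.7, 4.4, -2.3]
gripper_width: 29.8
```

>>> drive_tool([
  {"claw": 1, "dx": 0, "dy": 0.05, "dz": -0.1, "yaw": 0.5},
  {"claw": 1, "dx": 0, "dy": 0.05, "dz": -0.1, "yaw": 0.5},
])

```text
time_s: 9.85
ee_pos: [565.6, 35.2, 68.7]
ee_rot: [179.9, -0.1, 109.9]
force: [-2.7, -1.4, -8.0]
gripper_width: 29.7
```

>>> drive_tool([
  {"claw": 1, "dx": 0, "dy": 0, "dz": -0.1, "yaw": -0.5},
  {"claw": 1, "dx": 0, "dy": 0, "dz": -0.1, "yaw": -0.5},
  {"claw": 1, "dx": 0, "dy": 0, "dz": -0.1, "yaw": -0.5},
])

```text
time_s: 10.22
ee_pos: [564.7, 35.4, 71.6]
ee_rot: [179.9, -0.2, 122.8]
force: [3.0, 2.5, -11.6]
gripper_width: 29.6
```

```bash
python3 look.py r5; python3 st.py r5
```

```text
10.225 [564.71662918  35.42855334  71.58406125] [179.91960373  -0.21707857 122.84818681] [  3.01131494   2.49346263 -11.59969314] [ 0.42613355 -0.97647287 -0.67968571] 29.61853114715001
0.991 4.75 2.5
0.795 4.25 1.25
0.954 -0.25 6.5
```

View pics/r5.png

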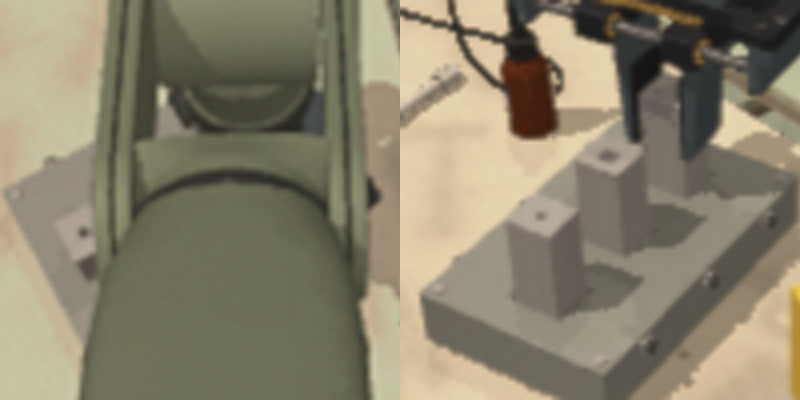

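```bash
cat > sp.py <<'E'
from h import *
import sys
# station pose from zoom pixel coords of narrow and mid bores (look.py picture)
f=grab_frame("scene") if 0 else None
E
python3 - <<'E'
from h import *
f=grab_frame("scene"); import pickle
pickle.dump({k:f[k] for k in f if k!="color"},open("scene.pkl","wb"))
def z(p): return [((a-400+.5)/4-.5+215,(b+.5)/4-.5+200) for a,b in p]
for n,p in [("r1",[(521,207),(593,147)]),("r5",[(542,215),(609,155)])]:
    w=onplane(f,z(p),98); d=w[1]-w[0]; u=d/np.linalg.norm(d); print(n,w,np.linalg.norm(d),np.degrees(np.arctan2(d[1],d[0])))
E
```

```text
r1 [[515.01725188 154.01055562  98.        ]
 [546.62957032  96.16655119  98.        ]] 65.9186432301594 -61.34296078769403
r5 [[502.81292368 146.49849204  98.        ]
 [535.12115805  91.20462368  98.        ]] 64.04087668920893 -59.702235089384025
```

>>> drive_tool([
  {"claw": 1, "dx": 0, "dy": 0.3, "dz": -0.1, "yaw": 0.3},
  {"claw": 1, "dx": 0, "dy": 0.3, "dz": -0.1, "yaw": 0.1},
  {"claw": 1, "dx": 0, "dy": 0.3, "dz": -0.1, "yaw": 0},
])

```text
time_s: 10.75
ee_pos: [572.0, 41.4, 73.2]
ee_rot: [-178.8, -0.4, 119.4]
force: [-3.0, -2.5, -12.0]
gripper_width: 29.7
```

```bash
python3 look.py r6; python3 st.py r6
```

```text
10.75 [571.95858172  41.39625877  73.23151133] [-178.78302693   -0.3942483   119.44276475] [ -2.96090951  -2.50715356 -12.02377788] [-0.55563188  0.222769    0.52676837] 29.724238844465813
0.983 2.25 1.75
0.907 0.5 0.25
0.968 0.5 1.75
```

View pics/r6.png

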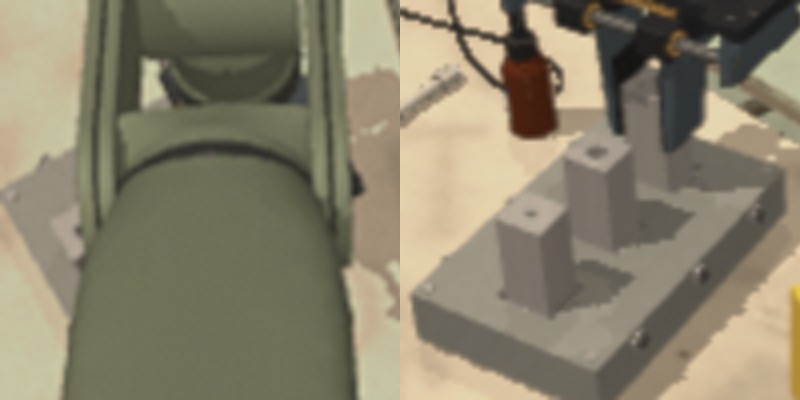

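>>> drive_tool([
  {"claw": 1, "dx": 0, "dy": 0.05, "dz": 0, "yaw": 0},
  {"claw": 1, "dx": 0, "dy": 0, "dz": 0.05, "yaw": 0},
])

```text
time_s: 11.1
ee_pos: [573.9, 42.2, 72.3]
ee_rot: [-178.9, -0.3, 119.5]
force: [-0.9, -2.9, -9.7]
gripper_width: 30.0
```

```bash
python3 look.py r7; python3 st.py r7
python3 - <<'E'
from h import *
a=np.load("r1.npz")["scene"];b=np.load("r6.npz")["scene"];c=np.load("r7.npz")["scene"]
cv2.imwrite("pics/cmp.png",np.hstack([cv2.resize(i[215:300,270:330],None,fx=4.4,fy=6,interpolation=cv2.INTER_CUBIC) for i in (a,b,c)]))
E
```

```text
11.1 [573.87969226  42.22109959  72.30300655] [-178.90420625   -0.34748004  119.47584649] [-0.93674385 -2.87143863 -9.69803006] [-0.55136848  0.06570425  0.47287159] 29.997060430517532
0.983 2.25 1.75
0.912 0.5 0.5
0.971 0.75 1.0
```

View pics/cmp.png

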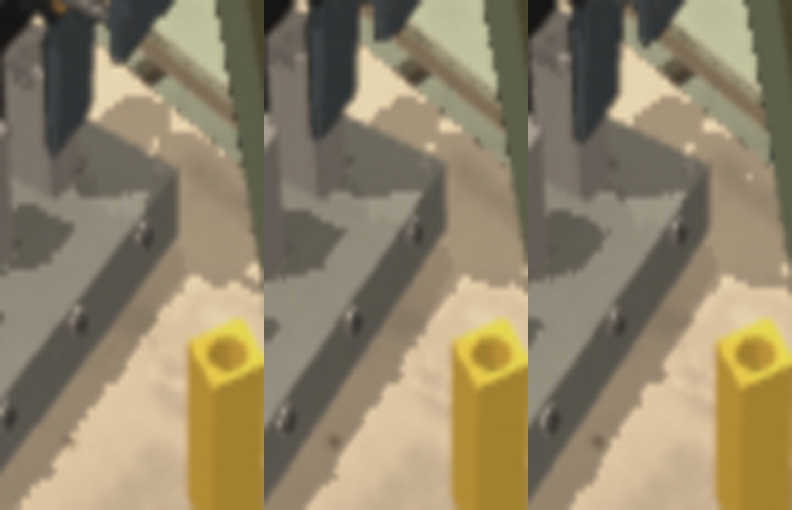

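>>> drive_tool([
  {"claw": 1, "dx": 0, "dy": 0, "dz": 0.05, "yaw": 0.4},
  {"claw": 1, "dx": 0, "dy": 0, "dz": 0.0, "yaw": 0.4},
])

```text
time_s: 11.45
ee_pos: [574.1, 41.8, 72.8]
ee_rot: [-178.9, -0.2, 112.5]
force: [-0.6, -3.8, -7.9]
gripper_width: 29.9
```

>>> drive_tool([
  {"claw": 1, "dx": 0, "dy": 0, "dz": 0, "yaw": -0.4},
  {"claw": 1, "dx": 0, "dy": 0, "dz": -0.02, "yaw": -0.4},
  {"claw": 1, "dx": 0, "dy": 0, "dz": -0.02, "yaw": -0.4},
])

```text
time_s: 11.82
ee_pos: [576.5, 43.5, 77.6]
ee_rot: [-179.5, -0.4, 122.7]
force: [1.1, 1.0, -9.4]
gripper_width: 30.0
```

```bash
python3 look.py r8; python3 st.py r8
```

```text
11.825 [576.54296069  43.4816394   77.56658152] [-179.45384973   -0.3759398   122.70010704] [ 1.07792243  0.96389407 -9.44482507] [ 0.2972328  -0.2314394  -0.30312588] 29.9678348081424
0.981 0.75 1.5
0.906 0.0 0.25
0.984 0.0 0.25
```

View pics/r8.png

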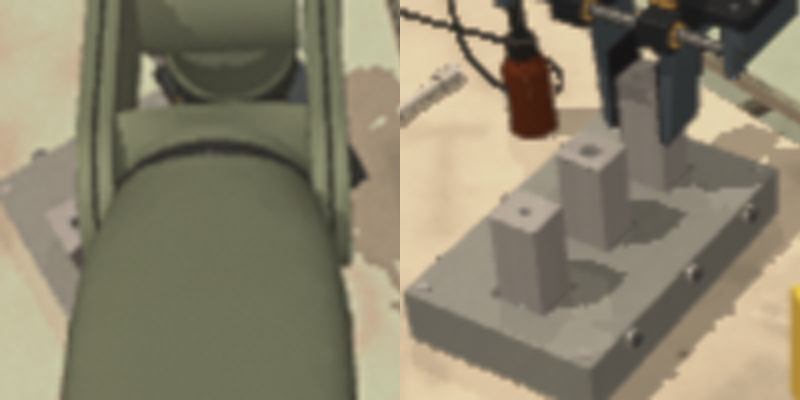

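>>> drive_tool([
  {"claw": 1, "dx": 0, "dy": 0, "dz": -0.02, "yaw": 0.4},
  {"claw": 1, "dx": 0, "dy": 0, "dz": -0.02, "yaw": 0.4},
])

```text
time_s: 12.18
ee_pos: [576.1, 43.5, 78.6]
ee_rot: [-179.3, -0.3, 115.5]
force: [-5.3, -3.7, 9.0]
gripper_width: 29.9
```

>>> drive_tool([
  {"claw": 1, "dx": 0, "dy": 0, "dz": -0.02, "yaw": -0.25},
  {"claw": 1, "dx": 0, "dy": 0, "dz": -0.02, "yaw": -0.2},
])

```text
time_s: 12.42
ee_pos: [577.4, 43.5, 82.6]
ee_rot: [-179.6, -0.3, 119.4]
force: [-2.1, -1.2, 1.0]
gripper_width: 29.7
```

>>> drive_tool([
  {"claw": 1, "dx": 0, "dy": 0, "dz": -0.3, "yaw": 0},
  {"claw": 1, "dx": 0, "dy": 0, "dz": -0.3, "yaw": 0},
  {"claw": 1, "dx": 0, "dy": 0, "dz": -0.25, "yaw": 0},
  {"claw": 1, "dx": 0, "dy": 0, "dz": 0, "yaw": 0},
])

```text
time_s: 12.92
ee_pos: [582.3, 45.0, 103.7]
ee_rot: [179.7, -0.1, 119.3]
force: [-0.5, 0.6, -1.2]
gripper_width: 29.9
```

```bash
python3 look.py r9; python3 st.py r9
python3 - <<'E'
from h import *
f=grab_frame("wrist"); cv2.imwrite("pics/w9.png",f["color"])
E
```

```text
12.925 [582.30606503  44.96370812 103.70620661] [ 1.79730810e+02 -7.46071023e-02  1.19336827e+02] [-0.50176026  0.57285763 -1.22832679] [-0.01601674 -0.16002425 -0.02498178] 29.91741112309584
0.985 0.75 1.5
0.859 0.25 0.5
0.986 0.25 0.25
```

View pics/r9.png

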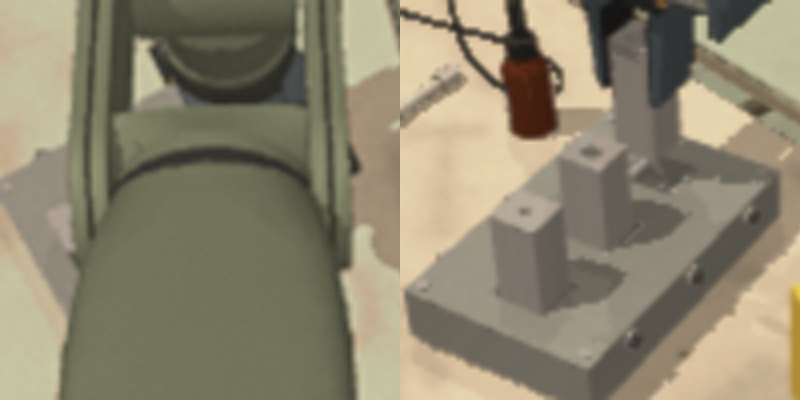

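View pics/w9.png

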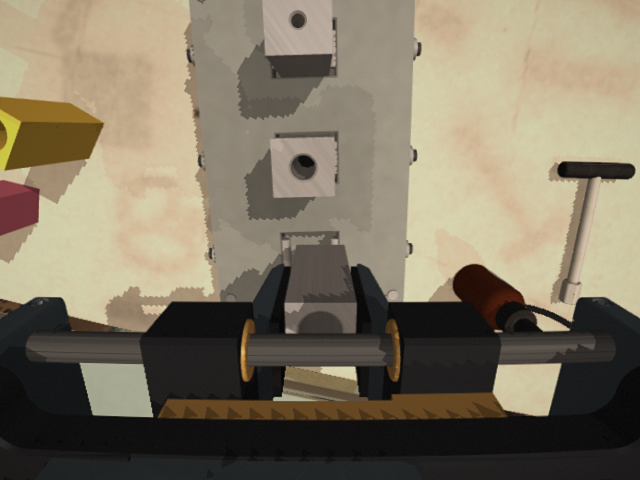

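Run:
```python
from h import *
f=grab_frame("wrist")
w=onplane(f,[(303,166),(298,20)],98); d=w[0]-w[1]; u=d/np.linalg.norm(d); print(w,np.linalg.norm(d),np.degrees(np.arctan2(d[1],d[0])))
well=w[0]+64*u; print("well",well); s=telemetry.state(); e=well-s["ee_pos"]; t=np.radians(s["ee_rot"][2])
print(s["ee_pos"],e@[np.cos(t),np.sin(t),0]/20,e@[np.sin(t),-np.cos(t),0]/20)
```

```text
[[541.98358151  99.17620308  98.        ]
 [509.66932916 153.68173893  98.        ]] 63.36453537508305 -59.33791598185926
well [574.62190416  44.12404695  98.        ]
[581.37324439  44.8089299  102.64665655] 0.13556645655262828 -0.3110400049396659
```

>>> drive_tool([
  {"claw": 1, "dx": 0.05, "dy": -0.15, "dz": 0, "yaw": 0},
  {"claw": 1, "dx": 0.05, "dy": -0.15, "dz": 0, "yaw": 0},
  {"claw": 1, "dx": 0, "dy": 0, "dz": 0, "yaw": 0},
  {"claw": 1, "dx": 0, "dy": 0, "dz": 0, "yaw": 0},
])

```text
time_s: 13.62
ee_pos: [574.1, 43.5, 101.9]
ee_rot: [179.9, -0.2, 119.3]
force: [-0.7, 0.0, -0.5]
gripper_width: 29.6
```

```bash
python3 look.py r10; python3 st.py r10
```

```text
13.625 [574.0954206   43.45574316 101.92561019] [ 1.79949727e+02 -1.73386143e-01  1.19335583e+02] [-0.70042249  0.03683341 -0.53216068] [-0.02225455 -0.13404123  0.01799767] 29.55191578665688
0.985 0.75 1.5
0.794 0.25 0.5
0.986 0.25 0.25
```

View pics/r10.png

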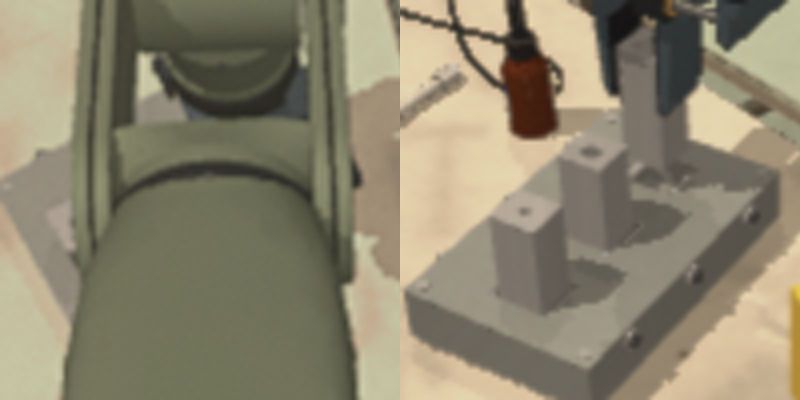

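Run:
```python
from workcell import telemetry, job
import numpy as np
s=telemetry.state(); print(s["ee_pos"],s["qvel"].round(2),s["gripper_width"]); print(job.job_done())
s=telemetry.state(); print(s["time_s"],s["ee_pos"],s["gripper_width"])
```

```text
[574.12511839  43.50059976 101.90769336] [ 0.1   0.01 -0.08  0.06  0.03 -0.03] 29.930843194185574
the job is handed in; nothing more can be done
None
the job is handed in; nothing more can be done
```

I took the wide-bore insert (station's end well, at about (576, 41) mm in the world frame) out of its well, and I was holding it above the well when I handed the job in. No verdict was reported.

**How it came out:** I gripped it across its x faces at up to 40 N. I rocked it along station x to about 5.3° of tool lean, then used small twists about the vertical with a light pull to get it past the plungers.

**Last checks:**
- **Insert:** its foot is about 16–18 mm above the top face, worked out from the tool height and assuming no slip in the grip. It is upright to within about 0.3°, at rest, and within about 1 mm of the measured well centre. The gripper opening is 29.9 mm and no contact force was read.
- **Station:** it looks flat and within about 2–4 mm of where it started, but turned about 2°.
- **Other inserts:** they look seated in the pictures.
- **Bystanders:** I never touched them on purpose, but I did not measure them again at the end.
- **Time:** about 13.6 s of the 48 s.

**What went less well or is unsure:**
- **Station slid:** it slid up to about 12.5 mm during the rocking, under the 20 mm limit, and was brought back as I rocked the other way.
- **Station end lifted:** its end rose an estimated 3–4 mm once under a 12 N pull and settled again when I eased off.
- **Lean not seen directly:** I judged the required lean from the tool tilt (0.07–0.09 rad) with the opening unchanged.

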